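# Lay the serving board for one coffee

### The arm

A 6-joint arm with a two-finger parallel gripper is mounted at the origin on the work surface. World frame = base frame: x ahead of the robot, y to its left, z up, the work surface at z = 0. Lengths are in m, angles in rad, forces in N, time in s.
With the tool pointing down it reaches from about 0.35 to 0.975 m from the base axis. Payload 4.9 kg.
Tool frame: the origin (TCP) lies at the very end of the fingers, on their centre line; the grasp point (between the pads) lies ctrl.grip_point_offset behind it (ctrl.grip_point_offset is the distance from the TCP to the grasp point, in m); z points along the fingers, y is the line along which they close (so a half turn about z gives the same grasp; the last joint's range is limited). The gripper opens to 85 mm and grips with 20 to 120 N. Pads are 22 mm wide; open, the fingers measure 114 mm over their backs; the gripper's body (76 mm by 85 mm) begins 54 mm behind the grasp point. The pads swing forward as they close: fully open they stand 13 mm farther back than shut.
Start: joints at [1.128, 0.053, 1.613, -0, 1.476, -0.119], TCP at [0.199, 0.593, 0.231] pointing down, gripper open.
Joint ranges: [-3.01, 3.01], [-1.01, 2.22], [0.06, 2.58], [-1.02, 4.17], [0.09, 2.62], [-3.14, 3.14]. Speed limits (rad/s): [2.57, 2.57, 3.14, 3.14, 3.14, 3.14].

### API

Orientations are given as a rotation vector (axis times angle).
In Python, from station import ctrl gives the robot as it stands. The module is installed in compiled form; this text tells all that it offers.
- The arm moves only by the tool drive_tool, never from a script. Its argument "steps" is a list of rows, each an object with "translation": the shift along the tool's x, y, z normalised to -1 to 1, where 1 is 4 cm, a list of three; "angular": the turn, a rotation vector about the tool's x, y, z normalised to -1 to 1, where 1 is 8 degrees, a list of three; "gripper": the opening, from 0 (shut) to 1 (fully open). In form: [{"translation": [dx, dy, dz], "angular": [wx, wy, wz], "gripper": gripper}, ...]. A call has 1 to 8 rows; each row shifts and turns the commanded pose from where the row before left it, along the tool's axes as they then stand; what a row does not reach is not made up. A row lasts 1/8 s, in which the tool goes at most 62.5 mm and 10.7 degrees, less where a joint would pass 70% of its speed; a pose out of reach is approached as far as the arm can. A call with a number of a shift or a turn outside -1 to 1 is refused whole. A call with a gripper value outside its range is refused whole. The fingers move at their own pace and stop on an object; "force" is the grip in N (left out, the last holds). Time passes only in rows, so rows that do not move let the fingers close. It gives the time, the measured TCP pose, the force, the opening and the grip force at its end, in the units of the state.
- ctrl.get_obs(): the state, without advancing time (a new reading comes with each control period).
- ctrl.get_image(name): name is "scene" or "top"; returns a dict with "color" (384x512x3 uint8, red, green, blue), "depth" (384x512 float32, m along the optical axis (not along the pixel's ray), 0 where there is no reading), "fx", "fy", "cx", "cy" (pixels), "R" (3x3) and "t" (3): a world point X has camera coordinates R X + t. Camera axes: x right, y down, z forward; pixel columns grow to the right and rows downward; lengths in m; the calibration is good to about 2 mm. A picture is of the moment at which its call begins.
- ctrl.finish_job(): hands the job in; it is judged then, once.
The state is a dict: "t": time; "q": joint angles; "dq": joint speeds; "effort": joint torques, N m; "tool_pos": TCP position; "tool_rot": TCP orientation; "contact_force": force on the tool from outside, world axes, zero at the start; "wrist_torque": the same for the moment, N m; "opening": finger opening in m; "grip_force": force on a finger pad.
Only numpy, scipy, OpenCV 4.12 (cv2) and the standard library are available. Lean on these libraries where they do the work, as an engineer would, in place of code of your own. Each camera call takes 0.05 s, during which the arm holds its last target. There are 200 camera calls.

### The job

Lay the wooden serving board for one coffee, taking left, right and behind as seen with the board's handle towards you. Stand the shortest glass in the middle of the orange trivet, the tallest glass directly behind the trivet, the white sugar dispenser directly to its left, and lay the stirring paddle directly to its right and parallel to the board's handle, these three on the board itself, each centred on its side of the trivet and about 2.5 cm clear of its edge. Set each thing down gently without dropping it, and leave the other two glasses on the rack and the tin caddy where they are.

Things in the scene. Friction and masses are not known exactly. Their poses are not given: they have to be found in the camera images.
- board: Wooden serving board lying on the granite, fixed: a rectangle 260 mm (x) by 300 mm (y) with rounded corners (radius 30 mm), 18 mm thick, with one handle tongue 46 mm wide that projects 100 mm from the middle of its front (-x) edge. Origin: centre of the rectangle's underside. Axes: x points away from the handle ('behind'), y to the left as seen from the handle, z up.
- trivet: Orange silicone trivet fixed on the board, somewhat nearer to the handle: a square 84 by 84 mm, 6 mm thick, fine grooves on top. Origin: centre of its underside (18 mm above the granite). Axes parallel to the board's: x points behind (away from the board's handle), y to the left.
- rack: Low square steel wire rack fixed on the granite, 190 by 190 mm, its flat top 28 mm above the granite; four glasses stand on it in a 2 by 2 grid, 92 mm apart along the rack's own x and y. Origin: centre of its underside.
- short_glass: Shortest of the four glasses: clear, open at the top, no handle, 56 mm high, 60 mm across at the rim, 54 mm at the foot, wall 3 mm, about 0.11 kg. Stands upright on the rack at the start, on any of the four places. Origin: centre of the underside, z up the axis.
- tall_glass: Tallest of the four glasses: clear, open at the top, 100 mm high, 54 mm across at the rim, 51 mm at the foot, wall 3 mm, about 0.16 kg. Stands upright on the rack at the start, on any of the four places. Origin: centre of the underside, z up the axis.
- middle_glass_a: One of two alike middle-sized glasses on the rack, to be left there: 78 mm high, 60 mm across at the rim, 56 mm at the foot. Origin: centre of the underside.
- middle_glass_b: The other middle-sized glass on the rack, to be left there: 78 mm high, 60 mm across at the rim, 56 mm at the foot. Origin: centre of the underside.
- dispenser: White plastic push dispenser for sugar cubes, standing upright on the granite: round foot 66 mm across and 9 mm high, round column 50 mm across up to 106 mm, push cap 40 mm across on top, 128 mm high over all, about 0.22 kg. Its cap does not move. Origin: centre of the underside, z up; it may face any way.
- paddle: Wooden stirring paddle lying flat on the granite: 130 mm long; straight handle 14 mm wide and 10 mm thick from x = -65 to +20 mm, flat rounded blade 26 mm wide and 6 mm thick from about x = +12 to +65 mm; about 30 g, balance point near x = 0. Origin: mid-length, on the underside; x runs along the paddle towards the blade.
- caddy: Closed square tin caddy, 64 by 64 mm, 88 mm high with its small brass lid knob, standing on the granite near the dispenser, to be left alone. Origin: centre of the underside.
Things that resemble listed ones, but are neither listed nor needed, are in the scene too. Several things have the shape of the paddle; the one meant has the colours described above.

How it is judged:
At the end, for the whole second after the job is handed in: Short glass upright on the trivet, within 15 mm of its centre. Tall glass behind, dispenser left, paddle right (within 0.17 rad of the handle line), each on the board 10-40 mm from the trivet edge and within 15 mm (paddle 20) of its centre line. All still; others moved under 20 mm (horizontal distance between short_glass and trivet below 0.015 m and height (world z) of short_glass between 0.02 and 0.028 m and angle between each of short_glass, tall_glass, dispenser, paddle's own z axis and vertical below 0.1 rad and linear speed of each of short_glass, tall_glass, dispenser, paddle below 0.02 m/s and angular speed of each of short_glass, tall_glass, dispenser, paddle below 0.2 rad/s and x of tall_glass in the frame of trivet between 0.079 and 0.109 m and y of tall_glass in the frame of trivet between -0.015 and 0.015 m and height (world z) of tall_glass between 0.014 and 0.022 m and y of dispenser in the frame of trivet between 0.085 and 0.115 m and x of dispenser in the frame of trivet between -0.015 and 0.015 m and height (world z) of dispenser between 0.014 and 0.022 m and y of paddle in the frame of trivet between -0.095 and -0.065 m and x of paddle in the frame of trivet between -0.02 and 0.02 m and height (world z) of paddle between 0.014 and 0.022 m and angle between the x axis of paddle and the x axis of trivet, either way round below 0.17 rad and distance of each of middle_glass_a, middle_glass_b, caddy from where it was at the start of the episode below 0.02 m); the robot touches nothing.
It fails at once if a middle glass or the caddy is shoved or knocked over (moved more than 30 mm) (distance of any of middle_glass_a, middle_glass_b, caddy from where it was at the start of the episode above 0.03 m).
It fails at once if a glass is tipped over (tilted more than 0.8 rad) (angle between any of short_glass, tall_glass, middle_glass_a, middle_glass_b's own z axis and vertical above 0.8 rad).
It fails at once if a glass, the dispenser or the paddle is dropped (moves faster than 0.5 m/s while the fingers do not hold it: a fall of over about 13 mm) ((linear speed of short_glass above 0.5 m/s and contact force between short_glass and the fingers below 0.05 N) or (linear speed of tall_glass above 0.5 m/s and contact force between tall_glass and the fingers below 0.05 N) or (linear speed of dispenser above 0.5 m/s and contact force between dispenser and the fingers below 0.05 N) or (linear speed of paddle above 0.5 m/s and contact force between paddle and the fingers below 0.05 N)).
It fails at once if a thing is banged down or pressed hard (more than 60 N between it and the trivet or board) (contact force between any of short_glass, tall_glass, dispenser, paddle and trivet above 60 N or contact force between any of short_glass, tall_glass, dispenser, paddle and board above 60 N).
It also fails if it takes over 125 s, if anything falls off the work surface, if the arm or the gripper's body presses on something with over 40 N, if the wrist force passes 120 N, or if a joint passes its speed limit or range.

## Working session

There is one attempt and no reset: what is moved stays moved. The work goes in short steps, Python scripts to look and compute and a tool call to move; the robot and the scene stay as the last step left them, time stands still between calls to the robot, and variables do not carry over. Pictures are saved under pics/ and viewed, at most 14 in all, crops included, and the job is handed in when it is done.

Besides the shell and the picture viewer there is one more tool, called as a command line: name --argument value ..., lists and objects as JSON in quotes. drive_tool: Moves the arm, as the interface text tells. Its arguments: {"type":"object","properties":{"steps":{"type":"array"},"force":{"type":"number"}},"required":["steps"]}

```bash
mkdir -p pics; ls; python3 - <<'E'
from station import ctrl
import cv2,numpy as np,pickle
d={}
for n in("scene","top"):
    im=ctrl.get_image(n);d[n]=im
    cv2.imwrite(f"pics/{n}0.png",im["color"][:,:,::-1])
    print(n,im["fx"],im["cx"],im["cy"],(-im["R"].T@im["t"]).round(3),im["R"].round(2).tolist())
pickle.dump(d,open("im0.pkl","wb"))
print(ctrl.get_obs(),ctrl.grip_point_offset)
E
```

```text
pics
scene 482.642395035864 263.24644171309217 195.1810609203892 [ 1.273 -0.548  0.727] [[0.55, 0.84, 0.01], [0.47, -0.3, -0.83], [-0.69, 0.46, -0.56]]
top 456.49790527594064 257.07015872062965 192.8968589898771 [0.237 0.009 1.115] [[0.0, -1.0, -0.0], [-0.98, -0.0, -0.18], [0.18, 0.0, -0.98]]
{'t': 0.1, 'q': array([ 1.12799186e+00,  5.33203841e-02,  1.61416108e+00,  2.47526610e-05,
        1.47602116e+00, -1.18981908e-01]), 'dq': array([ 0.00129312, -0.00180235, -0.00289871,  0.00148063,  0.00104856,
        0.00033084]), 'effort': array([ 8.18314838e-04, -3.94904280e+01, -3.71363747e+01, -1.04635981e-04,
        3.81725666e-03, -7.31454918e-06]), 'tool_pos': array([0.19860656, 0.59200299, 0.23016503]), 'tool_rot': array([-5.06354045e-01, -3.09995589e+00,  2.87135817e-03]), 'contact_force': array([-0.44990246, -0.42511476,  0.12002562]), 'wrist_torque': array([ 0.03134938, -0.01344333,  0.0772863 ]), 'grip_force': 0.0, 'opening': 0.08518349822637052} 0.0187
```

View pics/top0.png

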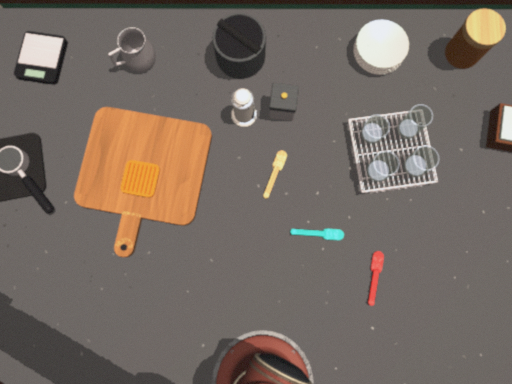

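View pics/scene0.png

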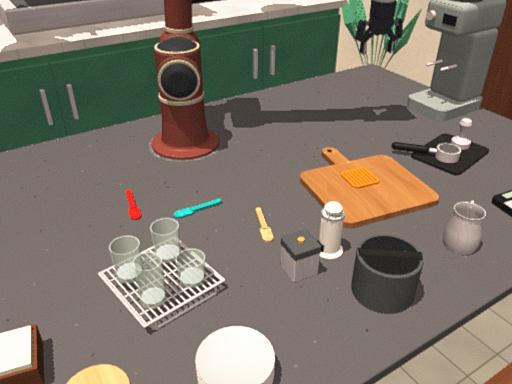

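The top view shows the board at about (145,165) with its handle pointing down, the trivet at (140,179), the dispenser at (243,105), the caddy at (284,98), the wooden paddle at (276,174) and the rack at (392,150). The scene view shows the four glasses, and I'll zoom in there.

```bash
cat > h.py <<'E'
import numpy as np,cv2
def ray(im,u,v):
    d=im["R"].T@np.array([(u-im["cx"])/im["fx"],(v-im["cy"])/im["fy"],1.]); return -im["R"].T@im["t"],d
def onz(im,u,v,z):
    c,d=ray(im,u,v); return c+d*(z-c[2])/d[2]
def proj(im,P):
    p=im["R"]@np.asarray(P,float)+im["t"]; return np.array([im["fx"]*p[0]/p[2]+im["cx"],im["fy"]*p[1]/p[2]+im["cy"]])
def mask(im,lo,hi,box):
    h=cv2.cvtColor(im["color"],cv2.COLOR_RGB2HSV); m=cv2.inRange(h,np.array(lo),np.array(hi))
    z=np.zeros_like(m);x0,y0,x1,y1=box;z[y0:y1,x0:x1]=m[y0:y1,x0:x1];return z
def big(m): return max(cv2.findContours(m,cv2.RETR_EXTERNAL,cv2.CHAIN_APPROX_NONE)[0],key=cv2.contourArea)
def rect(im,c,z):
    P=np.array([onz(im,*p,z)[:2] for p in c[:,0,:]]).astype(np.float32)
    return cv2.minAreaRect(P*1000),P
E
python3 - <<'E'
import pickle,cv2,numpy as np
from h import *
d=pickle.load(open("im0.pkl","rb"));t=d["top"];s=d["scene"]
a=cv2.resize(s["color"][210:325,90:240],(750,575),interpolation=cv2.INTER_CUBIC);cv2.imwrite("pics/a.png",a[:,:,::-1])
a=cv2.resize(t["color"][60:210,220:450],(800,522),interpolation=cv2.INTER_CUBIC);cv2.imwrite("pics/b.png",a[:,:,::-1])
h=cv2.cvtColor(t["color"],cv2.COLOR_RGB2HSV)
for u,v in((100,160),(140,179),(124,220),(276,174),(243,100)):print(u,v,h[v,u])
E
```

```text
100 160 [ 13 154 190]
140 179 [ 15 198 232]
124 220 [ 14 153 228]
276 174 [ 21 111 226]
243 100 [108   5 241]
```

View pics/a.png

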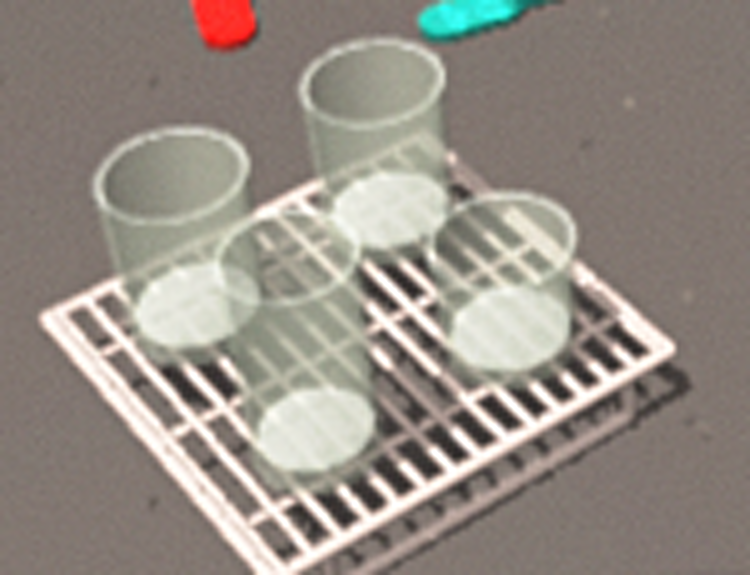

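View pics/b.png

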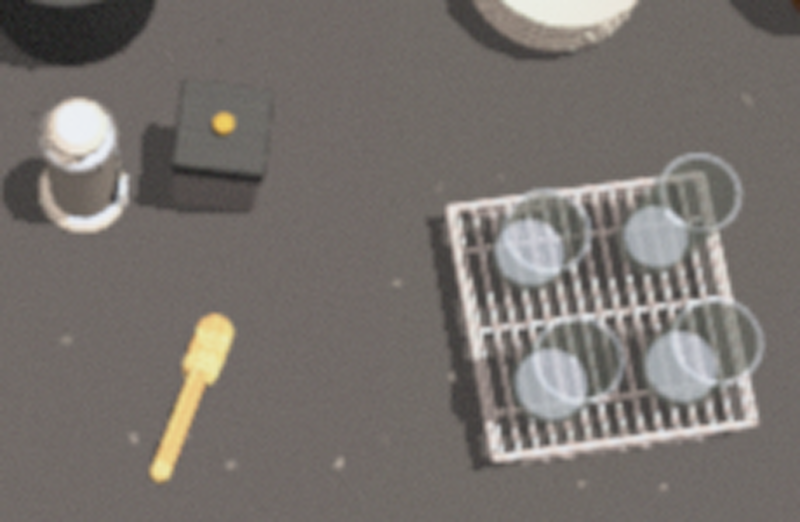

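The crops show the shortest glass at scene (191,262), which is the back-left place in the top view at crop (535,245). The tallest is at scene (150,275), the back-right place at crop (670,225). Next I'll measure everything.

```bash
python3 - <<'E'
import pickle,cv2,numpy as np
from h import *
d=pickle.load(open("im0.pkl","rb"));t=d["top"];s=d["scene"]
T=lambda x,y:(220+x/800*230-.36,60+y/522*150-.36); S=lambda x,y:(90+x/5-.4,210+y/5-.4)
for n,a,b,z in(("short rim",T(548,232),S(505,240),.084),("tall rim",T(700,192),S(289,258),.128),
 ("short foot",T(530,252),S(511,330),.031),("tall foot",T(656,237),S(316,430),.031),
 ("midA rim",T(580,360),S(372,85),.106),("midB rim",T(717,341),S(172,175),.106)):
    print(n,onz(t,*a,z)[:2].round(4),onz(s,*b,z)[:2].round(4))
# rack corners top
print("rack centre",onz(t,*T(602,318),.028).round(4),[onz(t,*T(*p),.026)[:2].round(3) for p in((448,205),(703,172),(757,425),(492,460))])
def m(im,lo,hi,box,z,n):
    c=big(mask(im,lo,hi,box));r,P=rect(im,c,z);print(n,np.round(r[0],1),np.round(r[1],1),round(r[2],1));return c,P
m(t,(13,185,180),(22,255,255),(115,155,165,203),.024,"trivet top")
c,P=m(t,(8,90,100),(25,255,255),(70,100,220,262),.018,"board+handle")
# handle tip and rect without handle
mm=mask(t,(8,90,100),(25,255,255),(70,100,220,262)); mm=cv2.morphologyEx(mm,cv2.MORPH_OPEN,np.ones((35,35),np.uint8))
r,_=rect(t,big(mm),.018);print("board rect",r)
c,P=m(t,(15,70,120),(32,255,255),(255,145,295,203),.006,"paddle")
# axis of paddle: farthest pts
D=np.linalg.norm(P[:,None]-P[None],axis=2);i,j=np.unravel_index(D.argmax(),D.shape);print("paddle ends",P[i],P[j],D.max())
c,P=m(t,(0,0,205),(180,40,255),(225,80,262,112),.128,"cap")
h=cv2.cvtColor(t["color"],cv2.COLOR_RGB2HSV);
c,P=m(t,(8,90,100),(25,255,255),(110,215,145,262),.018,"handle")
m(s,(13,185,180),(22,255,255),(320,160,390,200),.024,"trivet scene")
m(s,(15,70,120),(32,255,255),(250,200,280,245),.006,"paddle scene")
for im,n,bx in((t,"disp_t",(225,80,262,128)),(s,"disp_s",(310,195,350,262))):
    mm=mask(im,(0,0,150),(180,60,255),bx);c=big(mm);print(n,cv2.boundingRect(c))
# depth based dispenser: points above 110mm
for im,n,bx in((t,"t",(225,80,262,128)),(s,"s",(310,195,350,262))):
    v,u=np.mgrid[bx[1]:bx[3],bx[0]:bx[2]];z=im["depth"][v,u].ravel();u=u.ravel();v=v.ravel()
    pc=np.stack([(u-im["cx"])/im["fx"]*z,(v-im["cy"])/im["fy"]*z,z],1);X=(pc-im["t"])@im["R"]
    for lo,hi in((.118,.14),(.03,.1),(.004,.014)):
        k=(X[:,2]>lo)&(X[:,2]<hi);k&=z>0;print(n,lo,k.sum(),X[k].min(0).round(3),X[k].max(0).round(3)) if k.sum() else 0
E
```

```text
short rim [ 0.5891 -0.2703] [ 0.592  -0.2659]
tall rim [ 0.6017 -0.3586] [ 0.605  -0.3561]
short foot [ 0.5923 -0.2712] [ 0.5872 -0.2651]
tall foot [ 0.6038 -0.3614] [ 0.5966 -0.3543]
midA rim [ 0.4942 -0.2814] [ 0.4982 -0.2792]
midB rim [ 0.5074 -0.3717] [ 0.5095 -0.3694]
rack centre [ 0.5448 -0.3209  0.028 ] [array([ 0.629, -0.215]), array([ 0.655, -0.4  ]), array([ 0.468, -0.426]), array([ 0.443, -0.24 ])]
trivet top [474.4 299.5] [83.5 83.5] 79.5
board+handle [463.2 303.4] [303.9 361.7] 79.8
board rect ((507.27691650390625, 295.42645263671875), (303.7875671386719, 272.07940673828125), 79.82412719726562)
paddle [491.  -29.1] [ 28.9 131.5] 68.7
paddle ends [ 0.42994544 -0.00459077] [ 0.55258656 -0.05214404] 0.13153766
cap [641.9  44.6] [45.6 37.2] 39.6
handle [337.2 322.5] [ 57.  107.2] 79.3
trivet scene [475.9 300.1] [87.6 87.1] 76.5
paddle scene [492.4 -26.6] [ 28.5 141.4] 67.7
disp_t (232, 88, 22, 21)
disp_s (319, 201, 26, 59)
t 0.118 220 [0.63  0.029 0.118] [0.667 0.066 0.133]
t 0.03 202 [0.623 0.021 0.031] [0.657 0.071 0.1  ]
t 0.004 220 [0.613 0.003 0.004] [0.74  0.096 0.014]
s 0.118 172 [0.634 0.03  0.118] [0.668 0.07  0.13 ]
s 0.03 800 [ 0.631 -0.051  0.03 ] [0.703 0.069 0.1  ]
s 0.004 202 [0.458 0.017 0.004] [0.682 0.225 0.014]
```

```bash
cat > go.py <<'E'
import sys,numpy as np
from scipy.spatial.transform import Rotation as R
from station import ctrl
o=ctrl.get_obs();r=R.from_rotvec(o["tool_rot"]);y=r.as_matrix()[:,1]
x,yy,z,yaw=map(float,sys.argv[1:5])
G=R.from_matrix(np.array([[-np.sin(np.radians(yaw)),np.cos(np.radians(yaw)),0],[np.cos(np.radians(yaw)),np.sin(np.radians(yaw)),0],[0,0,-1]]))
d=np.array([x,yy,z])-o["tool_pos"]
print("t",round(o["t"],2),"pos",o["tool_pos"].round(4),"yaw",np.degrees(np.arctan2(y[1],y[0])).round(2),"open",round(o["opening"],4),"grip",round(o["grip_force"],1))
print("units now-axes",(r.inv().apply(d)/.04).round(3),"target-axes",(G.inv().apply(d)/.04).round(3),"rot/8deg",(np.degrees((r.inv()*G).as_rotvec())/8).round(3))
E
python3 - <<'E'
import pickle,numpy as np
from h import *
d=pickle.load(open("im0.pkl","rb"));t=d["top"];s=d["scene"]
T=lambda x,y:(220+x/800*230-.36,60+y/522*150-.36)
print("foot top",onz(t,*T(85,186),.009)[:2].round(4),"caddy knob",onz(t,*T(224,122),.088)[:2].round(4),"cap t",onz(t,*T(79,124),.128)[:2].round(4))
print("caddy top corners",[onz(t,*T(*p),.078)[:2].round(3) for p in((182,80),(272,88),(262,180),(174,170))])
print("cap s",onz(s,333,208.5,.128)[:2].round(4))
E
python3 go.py .6025 -.358 .2 53
```

```text
foot top [0.6486 0.0465] caddy knob [ 0.6656 -0.0509] cap t [0.6472 0.0469]
caddy top corners [array([ 0.701, -0.022]), array([ 0.695, -0.085]), array([ 0.628, -0.077]), array([ 0.635, -0.017])]
cap s [0.6605 0.0392]
t 0.1 pos [0.1986 0.592  0.2302] yaw 71.45 open 0.0852 grip 0.0
units now-axes [-17.13  -19.301   0.786] target-axes [-22.357 -12.891   0.754] rot/8deg [-0.014  0.     2.306]
```

drive_tool --steps '[{"translation": [0, 0, 0], "angular": [0, 0, 0.77], "gripper": 1}, {"translation": [0, 0, 0], "angular": [0, 0, 0.77], "gripper": 1}, {"translation": [0, 0, 0], "angular": [0, 0, 0.77], "gripper": 1}, {"translation": [-1, -0.58, 0], "angular": [0, 0, 0], "gripper": 1}, {"translation": [-1, -0.58, 0], "angular": [0, 0, 0], "gripper": 1}, {"translation": [-1, -0.58, 0], "angular": [0, 0, 0], "gripper": 1}, {"translation": [-1, -0.58, 0], "angular": [0, 0, 0], "gripper": 1}, {"translation": [-1, -0.58, 0], "angular": [0, 0, 0], "gripper": 1}]' --force 40

```text
t: 1.1
tool_pos: [0.2888, 0.3779, 0.2308]
tool_rot: [-0.997, -2.979, 0.001]
contact_force: [0.2, 0.1, 0.3]
opening: 0.0857
grip_force: 0.0
```

drive_tool --steps '[{"translation": [-1, -0.58, 0], "angular": [0, 0, 0], "gripper": 1}, {"translation": [-1, -0.58, 0], "angular": [0, 0, 0], "gripper": 1}, {"translation": [-1, -0.58, 0], "angular": [0, 0, 0], "gripper": 1}, {"translation": [-1, -0.58, 0], "angular": [0, 0, 0], "gripper": 1}, {"translation": [-1, -0.58, 0], "angular": [0, 0, 0], "gripper": 1}, {"translation": [-1, -0.58, 0], "angular": [0, 0, 0], "gripper": 1}, {"translation": [-1, -0.58, 0], "angular": [0, 0, 0], "gripper": 1}, {"translation": [-1, -0.58, 0], "angular": [0, 0, 0], "gripper": 1}]'

```text
t: 2.1
tool_pos: [0.4324, 0.0371, 0.2309]
tool_rot: [-0.998, -2.979, -0.0]
contact_force: [0.4, 0.2, -0.4]
opening: 0.0854
grip_force: 0.0
```

drive_tool --steps '[{"translation": [-1, -0.58, 0], "angular": [0, 0, 0], "gripper": 1}, {"translation": [-1, -0.58, 0], "angular": [0, 0, 0], "gripper": 1}, {"translation": [-1, -0.58, 0], "angular": [0, 0, 0], "gripper": 1}, {"translation": [-1, -0.58, 0], "angular": [0, 0, 0], "gripper": 1}, {"translation": [-1, -0.58, 0], "angular": [0, 0, 0], "gripper": 1}, {"translation": [-1, -0.58, 0], "angular": [0, 0, 0], "gripper": 1}, {"translation": [-1, -0.58, 0], "angular": [0, 0, 0], "gripper": 1}, {"translation": [-1, -0.58, 0], "angular": [0, 0, 0], "gripper": 1}]'

```text
t: 3.1
tool_pos: [0.5762, -0.3036, 0.2305]
tool_rot: [-0.998, -2.978, -0.001]
contact_force: [-0.3, 0.4, 0.4]
opening: 0.0854
grip_force: 0.0
```

```bash
python3 go.py .6025 -.358 .15 53
```

```text
t 3.1 pos [ 0.5762 -0.3036  0.2305] yaw 52.96 open 0.0854 grip 0.0
units now-axes [-1.347 -0.689  2.011] target-axes [-1.344 -0.69   2.013] rot/8deg [ 0.    -0.008 -0.005]
```

drive_tool --steps '[{"translation": [-0.67, -0.345, 0.5], "angular": [0, 0, 0], "gripper": 1}, {"translation": [-0.67, -0.345, 0.5], "angular": [0, 0, 0], "gripper": 1}, {"translation": [0, 0, 0.5], "angular": [0, 0, 0], "gripper": 1}, {"translation": [0, 0, 0], "angular": [0, 0, 0], "gripper": 1}]'

```text
t: 3.6
tool_pos: [0.6006, -0.3552, 0.1678]
tool_rot: [-0.996, -2.974, -0.003]
contact_force: [0.4, 0.8, 0.1]
opening: 0.0856
grip_force: 0.0
```

```bash
python3 go.py .6025 -.358 .07 53; python3 - <<'E'
from station import ctrl
import cv2
for n in("scene","top"):
    c=ctrl.get_image(n)["color"]; c=c[180:330,70:270] if n=="scene" else c[80:230,300:500]
    cv2.imwrite(f"pics/c_{n}.png",cv2.resize(c,(800,600),interpolation=cv2.INTER_CUBIC)[:,:,::-1])
E
```

```text
t 3.6 pos [ 0.6006 -0.3552  0.1678] yaw 52.97 open 0.0856 grip 0.0
units now-axes [-0.096 -0.028  2.445] target-axes [-0.081 -0.028  2.446] rot/8deg [ 0.001 -0.044 -0.003]
```

View pics/c_scene.png

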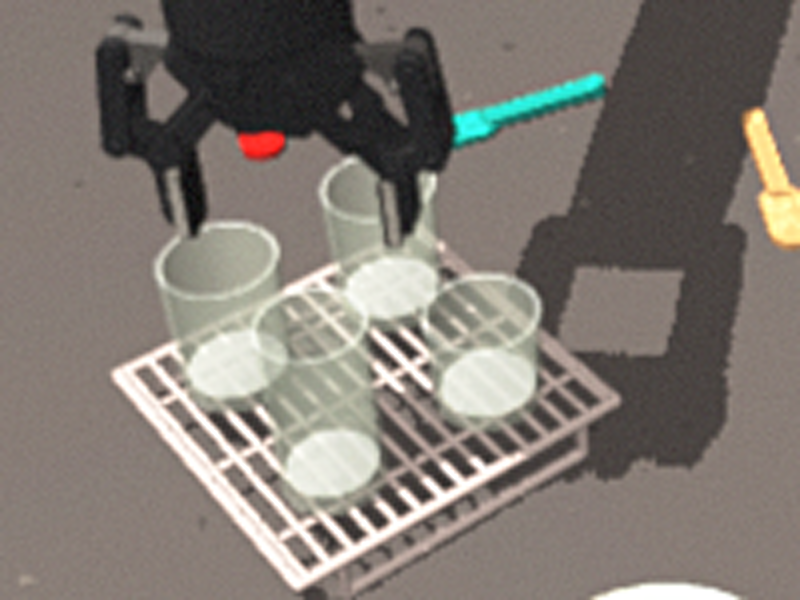

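The fingertips are at crop (195,238) and (395,245), above the tall glass whose rim centre is at (312,325). I'll check the alignment with numbers.

```bash
python3 - <<'E'
import pickle,numpy as np
from h import *
s=pickle.load(open("im0.pkl","rb"))["scene"]
c=lambda P:((proj(s,P)-[70,180]+.4)*4).round(0)
print([c((.6006+k*.602,-.3552+k*.799,.181)) for k in(-.0428,0,.0428)])
print("rim",c((.6025,-.358,.128)),"foot",c((.6025,-.358,.031)), "rim top est",c((.6017,-.3586,.128)),c((.6038,-.3614,.031)))
E
```

```text
[array([200., 226.]), array([295., 231.]), array([390., 235.])]
rim [305. 325.] foot [330. 474.] rim top est [303. 324.] [325. 479.]
```

View pics/c_top.png

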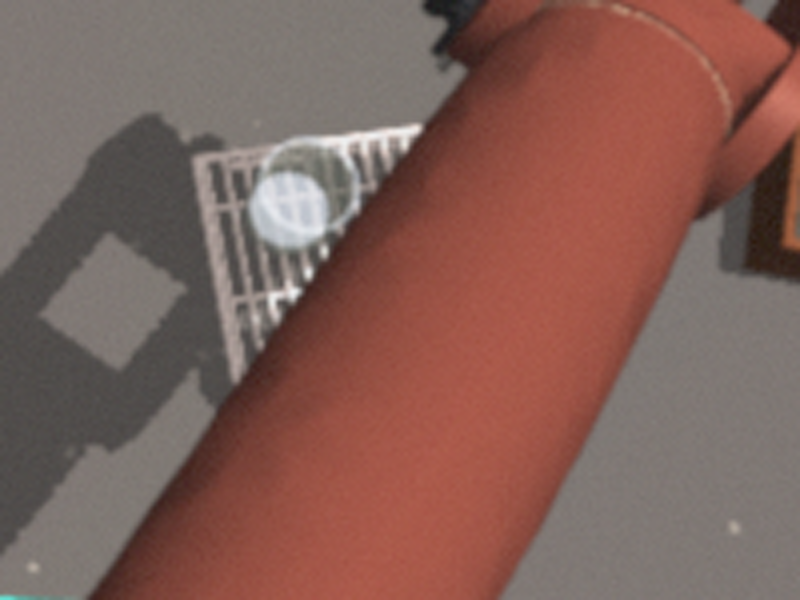

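The top view is blocked by the arm. The scene projection agrees with the measured tip positions, so I'll descend.

drive_tool --steps '[{"translation": [-0.08, -0.04, 0.5], "angular": [0, 0, 0], "gripper": 1}, {"translation": [0, 0, 0.5], "angular": [0, 0, 0], "gripper": 1}, {"translation": [0, 0, 0.5], "angular": [0, 0, 0], "gripper": 1}, {"translation": [0, 0, 0.5], "angular": [0, 0, 0], "gripper": 1}, {"translation": [0, 0, 0.3], "angular": [0, 0, 0], "gripper": 1}, {"translation": [0, 0, 0], "angular": [0, 0, 0], "gripper": 1}]'

```text
t: 4.45
tool_pos: [0.603, -0.3593, 0.0775]
tool_rot: [-0.997, -2.976, -0.001]
contact_force: [-0.2, -0.8, 0.4]
opening: 0.0858
grip_force: 0.0
```

```bash
python3 go.py .6032 -.3574 .07 53
```

```text
t 4.45 pos [ 0.603  -0.3593  0.0775] yaw 52.97 open 0.0858 grip 0.0
units now-axes [0.024 0.041 0.186] target-axes [0.024 0.041 0.186] rot/8deg [ 0.    -0.02  -0.004]
```

drive_tool --steps '[{"translation": [0.02, 0.04, 0.18], "angular": [0, 0, 0], "gripper": 1}, {"translation": [0, 0, 0], "angular": [0, 0, 0], "gripper": 0.5}, {"translation": [0, 0, 0], "angular": [0, 0, 0], "gripper": 0.5}, {"translation": [0, 0, 0], "angular": [0, 0, 0], "gripper": 0.5}, {"translation": [0, 0, 0], "angular": [0, 0, 0], "gripper": 0.5}, {"translation": [0, 0, 0], "angular": [0, 0, 0], "gripper": 0.5}]' --force 40

```text
t: 5.2
tool_pos: [0.6046, -0.3585, 0.0731]
tool_rot: [0.997, 2.978, -0.001]
contact_force: [1.3, -0.3, 3.1]
opening: 0.0533
grip_force: 41.0
```

drive_tool --steps '[{"translation": [0, 0, -0.3], "angular": [0, 0, 0], "gripper": 0.5}, {"translation": [0, 0, -0.8], "angular": [0, 0, 0], "gripper": 0.5}, {"translation": [0, 0, -1], "angular": [0, 0, 0], "gripper": 0.5}, {"translation": [0, 0, -1], "angular": [0, 0, 0], "gripper": 0.5}, {"translation": [0.2, 0.3, -0.2], "angular": [0, 0, 0], "gripper": 0.5}, {"translation": [0.6, 0.7, 0], "angular": [0, 0, 0], "gripper": 0.5}, {"translation": [0.85, 1, 0], "angular": [0, 0, 0], "gripper": 0.5}, {"translation": [0.85, 1, 0], "angular": [0, 0, 0], "gripper": 0.5}]'

```text
t: 6.2
tool_pos: [0.595, -0.1992, 0.2014]
tool_rot: [-0.997, -2.975, -0.002]
contact_force: [-0.8, 0.5, -0.9]
opening: 0.0534
grip_force: 40.8
```

drive_tool --steps '[{"translation": [0.85, 1, 0], "angular": [0, 0, 0], "gripper": 0.5}, {"translation": [0.85, 1, 0], "angular": [0, 0, 0], "gripper": 0.5}, {"translation": [0.85, 1, 0], "angular": [0, 0, 0], "gripper": 0.5}, {"translation": [0.85, 1, 0], "angular": [0, 0, 0], "gripper": 0.5}, {"translation": [0.85, 1, 0], "angular": [0, 0, 0], "gripper": 0.5}, {"translation": [0.85, 1, 0], "angular": [0, 0, 0], "gripper": 0.5}, {"translation": [0.85, 1, 0], "angular": [0, 0, 0], "gripper": 0.5}, {"translation": [0.6, 0.7, 0], "angular": [0, 0, 0], "gripper": 0.5}]'

```text
t: 7.2
tool_pos: [0.5705, 0.2043, 0.2016]
tool_rot: [-0.993, -2.976, 0.002]
contact_force: [-0.1, -0.2, -1.2]
opening: 0.0531
grip_force: 40.8
```

```bash
python3 go.py .5675 .2832 .066 53
```

```text
t 7.2 pos [0.5705 0.2043 0.2016] yaw 53.08 open 0.0531 grip 40.8
units now-axes [1.235 1.542 3.389] target-axes [1.247 1.531 3.389] rot/8deg [-0.019 -0.022  0.01 ]
```

drive_tool --steps '[{"translation": [0.6, 0.75, 0.3], "angular": [0, 0, 0], "gripper": 0.5}, {"translation": [0.4, 0.5, 0.7], "angular": [0, 0, 0], "gripper": 0.5}, {"translation": [0.24, 0.28, 0.7], "angular": [0, 0, 0], "gripper": 0.5}, {"translation": [0, 0, 0.6], "angular": [0, 0, 0], "gripper": 0.5}, {"translation": [0, 0, 0.4], "angular": [0, 0, 0], "gripper": 0.5}, {"translation": [0, 0, 0.3], "angular": [0, 0, 0], "gripper": 0.5}, {"translation": [0, 0, 0], "angular": [0, 0, 0], "gripper": 0.5}]'

```text
t: 8.07
tool_pos: [0.5693, 0.2799, 0.0829]
tool_rot: [-0.998, -2.977, 0.002]
contact_force: [0.3, 0.4, -0.6]
opening: 0.0532
grip_force: 40.8
```

```bash
python3 go.py .5675 .2832 .063 53;  python3 - <<'E'
from station import ctrl
import cv2,pickle
im=ctrl.get_image("scene");pickle.dump(im,open("s1.pkl","wb"))
cv2.imwrite("pics/d.png",cv2.resize(im["color"][100:250,290:450],(640,600),interpolation=cv2.INTER_CUBIC)[:,:,::-1])
E
```

```text
t 8.07 pos [0.5693 0.2799 0.0829] yaw 52.95 open 0.0532 grip 40.8
units now-axes [0.085 0.038 0.497] target-axes [0.085 0.038 0.497] rot/8deg [-0.013 -0.009 -0.006]
```

View pics/d.png

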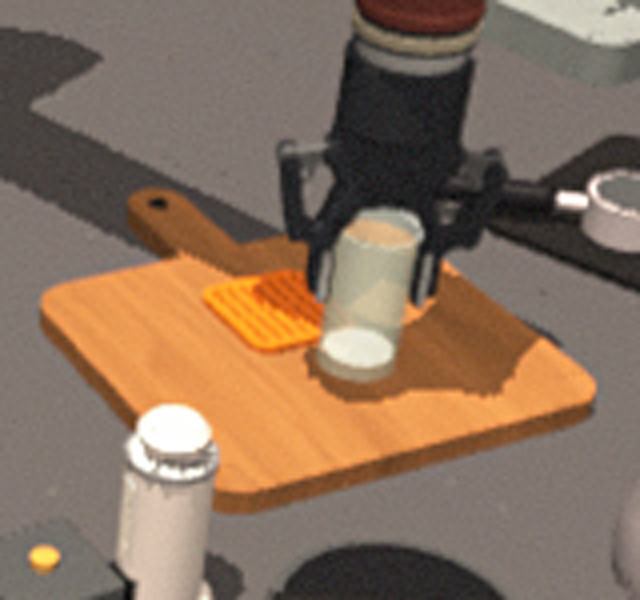

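The tall glass hangs upright between the fingers behind the trivet, with its foot at crop (357,365). I'll lower it slowly.

drive_tool --steps '[{"translation": [0.08, 0.04, 0.2], "angular": [0, 0, 0], "gripper": 0.5}, {"translation": [0, 0, 0.15], "angular": [0, 0, 0], "gripper": 0.5}, {"translation": [0, 0, 0.07], "angular": [0, 0, 0], "gripper": 0.5}, {"translation": [0, 0, 0], "angular": [0, 0, 0], "gripper": 0.5}, {"translation": [0, 0, 0.03], "angular": [0, 0, 0], "gripper": 0.5}, {"translation": [0, 0, 0], "angular": [0, 0, 0], "gripper": 0.5}]'

```text
t: 8.88
tool_pos: [0.5686, 0.2835, 0.0662]
tool_rot: [0.998, 2.979, 0.0]
contact_force: [-0.2, -0.2, -0.3]
opening: 0.0531
grip_force: 40.8
```

```bash
python3 go.py .5675 .2832 .063 53
```

```text
t 8.88 pos [0.5686 0.2835 0.0662] yaw 52.96 open 0.0531 grip 40.8
units now-axes [ 0.018 -0.024  0.08 ] target-axes [ 0.018 -0.024  0.08 ] rot/8deg [ 0.001  0.001 -0.004]
```

drive_tool --steps '[{"translation": [0, 0, 0.04], "angular": [0, 0, 0], "gripper": 0.5}, {"translation": [0, 0, 0.03], "angular": [0, 0, 0], "gripper": 0.5}, {"translation": [0, 0, 0], "angular": [0, 0, 0], "gripper": 0.5}]'

```text
t: 9.25
tool_pos: [0.5685, 0.2835, 0.0632]
tool_rot: [-0.998, -2.979, 0.0]
contact_force: [-0.2, -0.1, -0.1]
opening: 0.0532
grip_force: 40.9
```

drive_tool --steps '[{"translation": [0, 0, 0.02], "angular": [0, 0, 0], "gripper": 0.5}, {"translation": [0, 0, 0], "angular": [0, 0, 0], "gripper": 0.5}]'

```text
t: 9.5
tool_pos: [0.5687, 0.2836, 0.0631]
tool_rot: [0.998, 2.979, 0.0]
contact_force: [-1.4, -1.3, 2.3]
opening: 0.0532
grip_force: 41.0
```

drive_tool --steps '[{"translation": [0, 0, 0], "angular": [0, 0, 0], "gripper": 0.75}, {"translation": [0, 0, 0], "angular": [0, 0, 0], "gripper": 0.9}, {"translation": [0, 0, 0], "angular": [0, 0, 0], "gripper": 1}, {"translation": [0, 0, 0], "angular": [0, 0, 0], "gripper": 1}, {"translation": [0, 0, -0.5], "angular": [0, 0, 0], "gripper": 1}, {"translation": [0, 0, -1], "angular": [0, 0, 0], "gripper": 1}, {"translation": [0, 0, -1], "angular": [0, 0, 0], "gripper": 1}, {"translation": [0, 0, -1], "angular": [0, 0, 0], "gripper": 1}]'

```text
t: 10.5
tool_pos: [0.5688, 0.2837, 0.2057]
tool_rot: [0.997, 2.977, 0.002]
contact_force: [-1.6, 0.4, 0.2]
opening: 0.0857
grip_force: 0.0
```

drive_tool --steps '[{"translation": [-0.8, -1, 0], "angular": [0, 0, 0], "gripper": 1}, {"translation": [-0.8, -1, 0], "angular": [0, 0, 0], "gripper": 1}, {"translation": [-0.8, -1, 0], "angular": [0, 0, 0], "gripper": 1}, {"translation": [-0.8, -1, 0], "angular": [0, 0, 0], "gripper": 1}, {"translation": [-0.8, -1, 0], "angular": [0, 0, 0], "gripper": 1}, {"translation": [-0.8, -1, 0], "angular": [0, 0, 0], "gripper": 1}, {"translation": [-0.8, -1, 0], "angular": [0, 0, 0], "gripper": 1}, {"translation": [-0.8, -1, 0], "angular": [0, 0, 0], "gripper": 1}]'

```text
t: 11.5
tool_pos: [0.5804, -0.1279, 0.2046]
tool_rot: [0.997, 2.976, 0.0]
contact_force: [-0.9, -0.1, 0.2]
opening: 0.0855
grip_force: 0.0
```

drive_tool --steps '[{"translation": [-0.8, -1, 0], "angular": [0, 0, 0], "gripper": 1}, {"translation": [-0.8, -1, 0.3], "angular": [0, 0, 0], "gripper": 1}, {"translation": [-0.6, -0.6, 0.7], "angular": [0, 0, 0], "gripper": 1}, {"translation": [0, 0, 0.5], "angular": [0, 0, 0], "gripper": 1}, {"translation": [0, 0, 0], "angular": [0, 0, 0], "gripper": 1}]'

```text
t: 12.12
tool_pos: [0.5867, -0.2609, 0.1409]
tool_rot: [-0.996, -2.976, -0.002]
contact_force: [0.1, 0.5, 0.2]
opening: 0.0852
grip_force: 0.0
```

```bash
python3 go.py .5905 -.268 .042 53;  python3 - <<'E'
from station import ctrl
import cv2,pickle
im=ctrl.get_image("scene");pickle.dump(im,open("s2.pkl","wb"))
cv2.imwrite("pics/e.png",cv2.resize(im["color"][130:330,80:420],(800,471),interpolation=cv2.INTER_CUBIC)[:,:,::-1])
E
```

```text
t 12.12 pos [ 0.5867 -0.2609  0.1409] yaw 52.97 open 0.0852 grip 0.0
units now-axes [-0.192 -0.084  2.471] target-axes [-0.182 -0.084  2.472] rot/8deg [ 0.    -0.028 -0.003]
```

View pics/e.png

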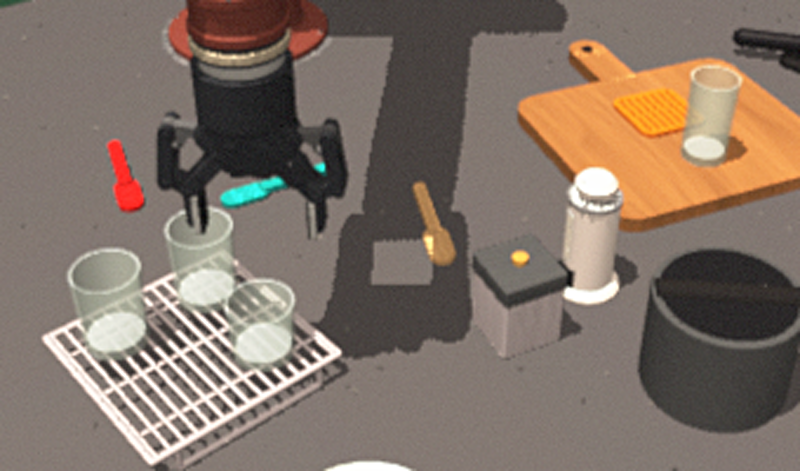

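The tall glass stands upright on the board and the fingers are above the short glass. Descending.

drive_tool --steps '[{"translation": [-0.1, -0.04, 0.5], "angular": [0, 0, 0], "gripper": 1}, {"translation": [0, 0, 0.6], "angular": [0, 0, 0], "gripper": 1}, {"translation": [0, 0, 0.5], "angular": [0, 0, 0], "gripper": 1}, {"translation": [0, 0, 0.3], "angular": [0, 0, 0], "gripper": 1}, {"translation": [0, 0, 0.2], "angular": [0, 0, 0], "gripper": 1}, {"translation": [0, 0, 0], "angular": [0, 0, 0], "gripper": 1}]'

```text
t: 12.92
tool_pos: [0.5899, -0.2657, 0.0581]
tool_rot: [-0.997, -2.978, -0.0]
contact_force: [-0.4, -0.2, -0.7]
opening: 0.0855
grip_force: 0.0
```

```bash
python3 go.py .5905 -.268 .042 53
```

```text
t 12.93 pos [ 0.5899 -0.2657  0.0581] yaw 52.97 open 0.0855 grip 0.0
units now-axes [-0.047 -0.037  0.403] target-axes [-0.046 -0.037  0.403] rot/8deg [-0.001 -0.004 -0.004]
```

drive_tool --steps '[{"translation": [-0.04, -0.04, 0.2], "angular": [0, 0, 0], "gripper": 1}, {"translation": [0, 0, 0.2], "angular": [0, 0, 0], "gripper": 1}, {"translation": [0, 0, 0], "angular": [0, 0, 0], "gripper": 0.5}, {"translation": [0, 0, 0], "angular": [0, 0, 0], "gripper": 0.5}, {"translation": [0, 0, 0], "angular": [0, 0, 0], "gripper": 0.5}, {"translation": [0, 0, 0], "angular": [0, 0, 0], "gripper": 0.5}, {"translation": [0, 0, 0], "angular": [0, 0, 0], "gripper": 0.5}]' --force 40

```text
t: 13.8
tool_pos: [0.5904, -0.2681, 0.0426]
tool_rot: [0.998, 2.979, -0.0]
contact_force: [-0.0, -0.1, -1.1]
opening: 0.0579
grip_force: 42.9
```

```bash
python3 go.py .475 .300 .2 53
```

```text
t 13.8 pos [ 0.5904 -0.2681  0.0426] yaw 52.97 open 0.0579 grip 42.9
units now-axes [10.855  9.6   -3.937] target-axes [10.85   9.606 -3.935] rot/8deg [ 0.     0.001 -0.004]
```

drive_tool --steps '[{"translation": [0, 0, -0.3], "angular": [0, 0, 0], "gripper": 0.5}, {"translation": [0, 0, -0.8], "angular": [0, 0, 0], "gripper": 0.5}, {"translation": [0, 0, -1], "angular": [0, 0, 0], "gripper": 0.5}, {"translation": [0, 0, -1], "angular": [0, 0, 0], "gripper": 0.5}, {"translation": [0.3, 0.27, -0.4], "angular": [0, 0, 0], "gripper": 0.5}, {"translation": [0.7, 0.62, 0], "angular": [0, 0, 0], "gripper": 0.5}, {"translation": [1, 0.88, 0], "angular": [0, 0, 0], "gripper": 0.5}, {"translation": [1, 0.88, 0], "angular": [0, 0, 0], "gripper": 0.5}]'

```text
t: 14.8
tool_pos: [0.5569, -0.1087, 0.1814]
tool_rot: [-0.997, -2.977, -0.001]
contact_force: [-0.3, 0.1, -0.8]
opening: 0.0581
grip_force: 43.1
```

drive_tool --steps '[{"translation": [1, 0.88, 0], "angular": [0, 0, 0], "gripper": 0.5}, {"translation": [1, 0.88, 0], "angular": [0, 0, 0], "gripper": 0.5}, {"translation": [1, 0.88, 0], "angular": [0, 0, 0], "gripper": 0.5}, {"translation": [1, 0.88, 0], "angular": [0, 0, 0], "gripper": 0.5}, {"translation": [1, 0.88, 0], "angular": [0, 0, 0], "gripper": 0.5}, {"translation": [1, 0.88, 0], "angular": [0, 0, 0], "gripper": 0.5}, {"translation": [1, 0.88, 0], "angular": [0, 0, 0], "gripper": 0.5}, {"translation": [0.5, 0.44, 0], "angular": [0, 0, 0], "gripper": 0.5}]'

```text
t: 15.8
tool_pos: [0.4754, 0.2828, 0.1814]
tool_rot: [-0.992, -2.979, 0.001]
contact_force: [0.4, -0.6, -1.6]
opening: 0.0585
grip_force: 43.2
```

```bash
python3 go.py .475 .300 .0386 53
```

```text
t 15.8 pos [0.4754 0.2828 0.1814] yaw 53.15 open 0.0585 grip 43.2
units now-axes [0.26  0.342 3.57 ] target-axes [0.267 0.337 3.57 ] rot/8deg [-0.01  -0.011  0.018]
```

drive_tool --steps '[{"translation": [0.3, 0.35, 0.5], "angular": [0, 0, 0], "gripper": 0.5}, {"translation": [0, 0, 0.9], "angular": [0, 0, 0], "gripper": 0.5}, {"translation": [0, 0, 0.8], "angular": [0, 0, 0], "gripper": 0.5}, {"translation": [0, 0, 0.5], "angular": [0, 0, 0], "gripper": 0.5}, {"translation": [0, 0, 0.3], "angular": [0, 0, 0], "gripper": 0.5}, {"translation": [0, 0, 0.2], "angular": [0, 0, 0], "gripper": 0.5}, {"translation": [0, 0, 0], "angular": [0, 0, 0], "gripper": 0.5}, {"translation": [0, 0, 0], "angular": [0, 0, 0], "gripper": 0.5}]'

```text
t: 16.8
tool_pos: [0.4775, 0.299, 0.0556]
tool_rot: [0.997, 2.978, 0.002]
contact_force: [0.0, 0.4, -0.4]
opening: 0.0579
grip_force: 43.2
```

```bash
python3 go.py .475 .300 .0386 53;python3 - <<'E'
from station import ctrl
import cv2,pickle
im=ctrl.get_image("scene");pickle.dump(im,open("s3.pkl","wb"))
cv2.imwrite("pics/f.png",cv2.resize(im["color"][110:230,290:450],(800,600),interpolation=cv2.INTER_CUBIC)[:,:,::-1])
E
```

```text
t 16.8 pos [0.4775 0.299  0.0556] yaw 52.96 open 0.0579 grip 43.2
units now-axes [ 0.066 -0.019  0.426] target-axes [ 0.066 -0.018  0.426] rot/8deg [ 0.012  0.006 -0.005]
```

View pics/f.png

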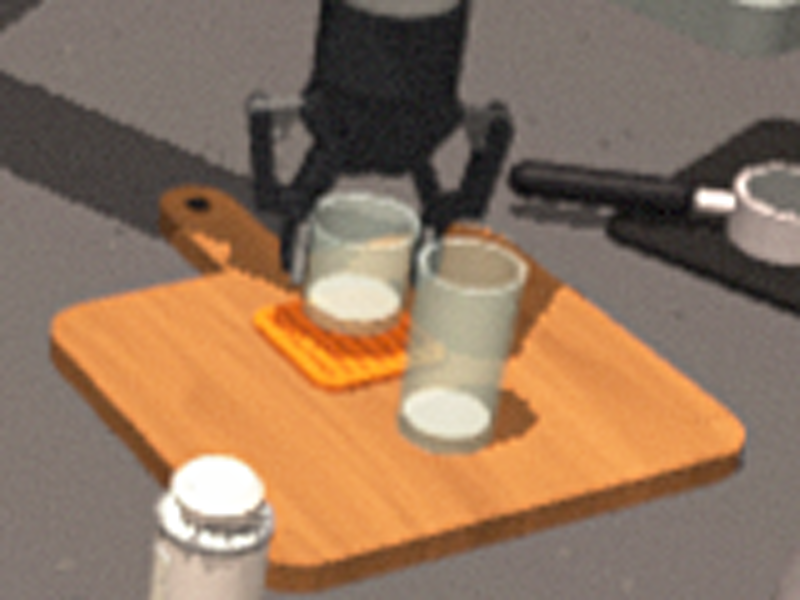

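The short glass is upright in the grip over the trivet and the tall glass stands behind it. I'll lower it gently.

drive_tool --steps '[{"translation": [0.05, -0.02, 0.15], "angular": [0, 0, 0], "gripper": 0.5}, {"translation": [0, 0, 0.1], "angular": [0, 0, 0], "gripper": 0.5}, {"translation": [0, 0, 0.07], "angular": [0, 0, 0], "gripper": 0.5}, {"translation": [0, 0, 0.05], "angular": [0, 0, 0], "gripper": 0.5}, {"translation": [0, 0, 0], "angular": [0, 0, 0], "gripper": 0.5}]'

```text
t: 17.48
tool_pos: [0.4746, 0.2992, 0.0395]
tool_rot: [-0.998, -2.979, 0.0]
contact_force: [-0.1, -0.1, -0.5]
opening: 0.0581
grip_force: 43.2
```

drive_tool --steps '[{"translation": [0, 0, 0.03], "angular": [0, 0, 0], "gripper": 0.5}, {"translation": [0, 0, 0], "angular": [0, 0, 0], "gripper": 0.5}]'

```text
t: 17.73
tool_pos: [0.4748, 0.2993, 0.0386]
tool_rot: [0.998, 2.979, 0.0]
contact_force: [0.7, -0.2, -1.5]
opening: 0.0583
grip_force: 43.2
```

drive_tool --steps '[{"translation": [0, 0, 0.03], "angular": [0, 0, 0], "gripper": 0.5}, {"translation": [0, 0, 0], "angular": [0, 0, 0], "gripper": 0.5}]'

```text
t: 17.98
tool_pos: [0.4749, 0.2993, 0.0384]
tool_rot: [0.998, 2.979, -0.0]
contact_force: [-2.4, -1.9, 5.2]
opening: 0.0581
grip_force: 43.3
```

drive_tool --steps '[{"translation": [0, 0, 0.02], "angular": [0, 0, 0], "gripper": 0.5}, {"translation": [0, 0, 0], "angular": [0, 0, 0], "gripper": 0.5}]'

```text
t: 18.23
tool_pos: [0.475, 0.2994, 0.0384]
tool_rot: [-0.997, -2.979, 0.001]
contact_force: [-4.4, -0.8, 9.9]
opening: 0.0582
grip_force: 43.5
```

drive_tool --steps '[{"translation": [0, 0, 0], "angular": [0, 0, 0], "gripper": 0.75}, {"translation": [0, 0, 0], "angular": [0, 0, 0], "gripper": 0.9}, {"translation": [0, 0, 0], "angular": [0, 0, 0], "gripper": 1}, {"translation": [0, 0, 0], "angular": [0, 0, 0], "gripper": 1}, {"translation": [0, 0, -0.5], "angular": [0, 0, 0], "gripper": 1}, {"translation": [0, 0, -1], "angular": [0, 0, 0], "gripper": 1}, {"translation": [0, 0, -1], "angular": [0, 0, 0], "gripper": 1}, {"translation": [0, 0, -1], "angular": [0, 0, 0], "gripper": 1}]'

```text
t: 19.23
tool_pos: [0.4749, 0.2994, 0.1796]
tool_rot: [0.997, 2.978, 0.002]
contact_force: [-0.1, -0.5, 0.3]
opening: 0.0853
grip_force: 0.0
```

drive_tool --steps '[{"translation": [0, 0, -0.3], "angular": [0, 0, 0.9], "gripper": 1}, {"translation": [0, 0, -0.3], "angular": [0, 0, 0.9], "gripper": 1}, {"translation": [0, 0, 0], "angular": [0, 0, 0.9], "gripper": 1}, {"translation": [0, 0, 0], "angular": [0, 0, 0.9], "gripper": 1}, {"translation": [0, 0, 0], "angular": [0, 0, 0.9], "gripper": 1}, {"translation": [0, 0, 0], "angular": [0, 0, 0.9], "gripper": 1}, {"translation": [0, 0, 0], "angular": [0, 0, 0], "gripper": 1}]'

```text
t: 20.1
tool_pos: [0.4749, 0.2994, 0.202]
tool_rot: [2.022, 2.403, 0.003]
contact_force: [0.9, -0.0, 0.0]
opening: 0.0856
grip_force: 0.0
```

```bash
python3 go.py .6485 .0475 .2 10
```

```text
t 20.1 pos [0.4749 0.2994 0.202 ] yaw 9.85 open 0.0856 grip 0.0
units now-axes [-6.946  3.198  0.052] target-axes [-6.954  3.18   0.05 ] rot/8deg [ 0.012 -0.003 -0.018]
```

drive_tool --steps '[{"translation": [-1, 0.46, 0], "angular": [0, 0, 0], "gripper": 1}, {"translation": [-1, 0.46, 0], "angular": [0, 0, 0], "gripper": 1}, {"translation": [-1, 0.46, 0], "angular": [0, 0, 0], "gripper": 1}, {"translation": [-1, 0.46, 0], "angular": [0, 0, 0], "gripper": 1}, {"translation": [-1, 0.46, 0], "angular": [0, 0, 0], "gripper": 1}, {"translation": [-1, 0.46, 0], "angular": [0, 0, 0], "gripper": 1}, {"translation": [-0.94, 0.43, 0.3], "angular": [0, 0, 0], "gripper": 1}, {"translation": [0, 0, 0.2], "angular": [0, 0, 0], "gripper": 1}]'

```text
t: 21.1
tool_pos: [0.6486, 0.045, 0.1807]
tool_rot: [2.026, 2.401, 0.0]
contact_force: [-0.5, 0.4, -0.1]
opening: 0.0855
grip_force: 0.0
```

drive_tool --steps '[{"translation": [0, 0, 0], "angular": [0, 0, 0], "gripper": 1}, {"translation": [0, 0, 0], "angular": [0, 0, 0], "gripper": 1}]'

```text
t: 21.35
tool_pos: [0.6472, 0.0484, 0.1811]
tool_rot: [2.022, 2.404, 0.001]
contact_force: [-0.1, 0.2, -0.3]
opening: 0.0853
grip_force: 0.0
```

```bash
python3 go.py .6485 .0475 .065 10;  python3 - <<'E'
from station import ctrl
import cv2,pickle
im=ctrl.get_image("scene");pickle.dump(im,open("s4.pkl","wb"))
cv2.imwrite("pics/g.png",cv2.resize(im["color"][120:285,260:460],(727,600),interpolation=cv2.INTER_CUBIC)[:,:,::-1])
from h import proj
o=ctrl.get_obs()["tool_pos"];print("dispenser axis px",[((proj(im,(.6485,.0475,z))-[260,120])*3.636).round() for z in(0,.106,.128)],"tcp",((proj(im,o)-[260,120])*3.636).round())
E
```

```text
t 21.35 pos [0.6472 0.0484 0.1811] yaw 9.88 open 0.0853 grip 0.0
units now-axes [-0.028  0.027  2.903] target-axes [-0.028  0.029  2.903] rot/8deg [ 0.003 -0.001 -0.015]
dispenser axis px [array([245., 472.]), array([260., 337.]), array([263., 307.])] tcp [271. 230.]
```

View pics/g.png

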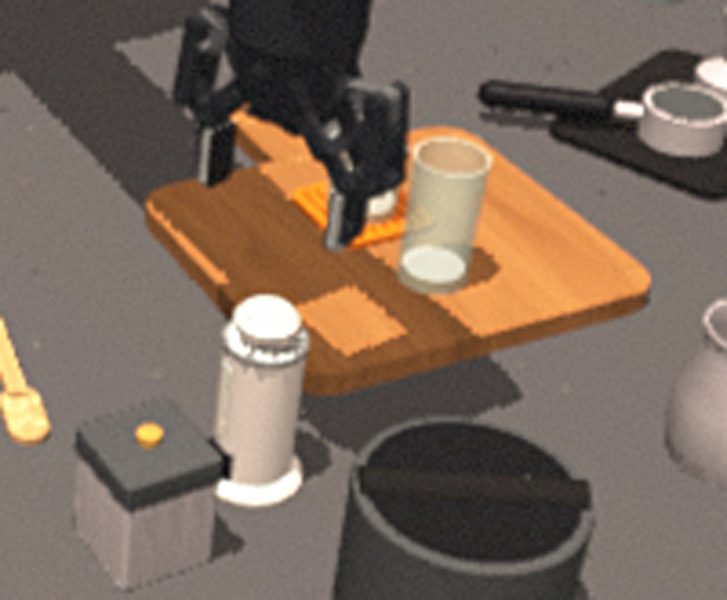

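The dispenser cap is at crop (270,316) and its foot at (257,477), about 3 mm further in x than predicted. The open fingers straddle it well, so I'll descend with a small correction.

drive_tool --steps '[{"translation": [-0.01, 0.09, 0.5], "angular": [0, 0, 0], "gripper": 1}, {"translation": [0, 0, 0.7], "angular": [0, 0, 0], "gripper": 1}, {"translation": [0, 0, 0.7], "angular": [0, 0, 0], "gripper": 1}, {"translation": [0, 0, 0.5], "angular": [0, 0, 0], "gripper": 1}, {"translation": [0, 0, 0.3], "angular": [0, 0, 0], "gripper": 1}, {"translation": [0, 0, 0.2], "angular": [0, 0, 0], "gripper": 1}, {"translation": [0, 0, 0], "angular": [0, 0, 0], "gripper": 1}, {"translation": [0, 0, 0], "angular": [0, 0, 0], "gripper": 1}]'

```text
t: 22.4
tool_pos: [0.6519, 0.0475, 0.0656]
tool_rot: [2.023, 2.401, 0.002]
contact_force: [-0.5, 1.2, 0.0]
opening: 0.0854
grip_force: 0.0
```

drive_tool --steps '[{"translation": [0, 0, 0], "angular": [0, 0, 0], "gripper": 0.8}, {"translation": [0, 0, 0], "angular": [0, 0, 0], "gripper": 0.7}, {"translation": [0, 0, 0], "angular": [0, 0, 0], "gripper": 0.6}, {"translation": [0, 0, 0], "angular": [0, 0, 0], "gripper": 0.5}, {"translation": [0, 0, 0], "angular": [0, 0, 0], "gripper": 0.4}, {"translation": [0, 0, 0], "angular": [0, 0, 0], "gripper": 0.4}, {"translation": [0, 0, 0], "angular": [0, 0, 0], "gripper": 0.4}]' --force 45

```text
t: 23.28
tool_pos: [0.6513, 0.0475, 0.0648]
tool_rot: [2.024, 2.402, 0.0]
contact_force: [-1.8, 0.5, 3.6]
opening: 0.0488
grip_force: 46.9
```

```bash
python3 go.py .493 .3984 .2 10
```

```text
t 23.27 pos [0.6513 0.0475 0.0648] yaw 9.77 open 0.0488 grip 46.9
units now-axes [ 9.316 -2.41  -3.381] target-axes [ 9.327 -2.373 -3.379] rot/8deg [ 0.002  0.001 -0.029]
```

drive_tool --steps '[{"translation": [0, 0, -0.3], "angular": [0, 0, 0], "gripper": 0.4}, {"translation": [0, 0, -0.8], "angular": [0, 0, 0], "gripper": 0.4}, {"translation": [0, 0, -1], "angular": [0, 0, 0], "gripper": 0.4}, {"translation": [0, 0, -1], "angular": [0, 0, 0], "gripper": 0.4}, {"translation": [0.3, -0.08, -0.7], "angular": [0, 0, 0], "gripper": 0.4}, {"translation": [0.7, -0.18, -0.2], "angular": [0, 0, 0], "gripper": 0.4}, {"translation": [1, -0.26, 0], "angular": [0, 0, 0], "gripper": 0.4}, {"translation": [1, -0.26, 0], "angular": [0, 0, 0], "gripper": 0.4}]'

```text
t: 24.28
tool_pos: [0.5993, 0.1614, 0.2246]
tool_rot: [-2.025, -2.402, -0.0]
contact_force: [-0.4, 0.1, -1.9]
opening: 0.0488
grip_force: 46.9
```

drive_tool --steps '[{"translation": [1, -0.26, 0], "angular": [0, 0, 0], "gripper": 0.4}, {"translation": [1, -0.26, 0], "angular": [0, 0, 0], "gripper": 0.4}, {"translation": [1, -0.26, 0], "angular": [0, 0, 0], "gripper": 0.4}, {"translation": [1, -0.26, 0], "angular": [0, 0, 0], "gripper": 0.4}, {"translation": [1, -0.26, 0], "angular": [0, 0, 0], "gripper": 0.4}, {"translation": [0.8, -0.2, 0], "angular": [0, 0, 0], "gripper": 0.4}, {"translation": [0.4, -0.1, 0], "angular": [0, 0, 0], "gripper": 0.4}, {"translation": [0, 0, 0], "angular": [0, 0, 0], "gripper": 0.4}]'

```text
t: 25.28
tool_pos: [0.4945, 0.3944, 0.2243]
tool_rot: [2.022, 2.404, -0.001]
contact_force: [0.6, 0.4, -1.8]
opening: 0.0492
grip_force: 46.9
```

```bash
python3 go.py .493 .3984 .0828 10
```

```text
t 25.27 pos [0.4945 0.3944 0.2243] yaw 9.84 open 0.0492 grip 46.9
units now-axes [ 0.108 -0.02   3.538] target-axes [ 0.106 -0.02   3.538] rot/8deg [-0.001  0.004 -0.019]
```

drive_tool --steps '[{"translation": [0.1, 0, 0.4], "angular": [0, 0, 0], "gripper": 0.4}, {"translation": [0, 0, 0.8], "angular": [0, 0, 0], "gripper": 0.4}, {"translation": [0, 0, 0.8], "angular": [0, 0, 0], "gripper": 0.4}, {"translation": [0, 0, 0.6], "angular": [0, 0, 0], "gripper": 0.4}, {"translation": [0, 0, 0.4], "angular": [0, 0, 0], "gripper": 0.4}, {"translation": [0, 0, 0.25], "angular": [0, 0, 0], "gripper": 0.4}, {"translation": [0, 0, 0.1], "angular": [0, 0, 0], "gripper": 0.4}, {"translation": [0, 0, 0], "angular": [0, 0, 0], "gripper": 0.4}]'

```text
t: 26.28
tool_pos: [0.4946, 0.3982, 0.091]
tool_rot: [2.024, 2.402, 0.001]
contact_force: [-0.1, 0.4, -2.7]
opening: 0.0494
grip_force: 46.9
```

```bash
python3 go.py .493 .3984 .0828 10
```

```text
t 26.27 pos [0.4946 0.3982 0.091 ] yaw 9.76 open 0.0494 grip 46.9
units now-axes [ 0.012 -0.038  0.206] target-axes [ 0.013 -0.038  0.206] rot/8deg [ 0.006 -0.002 -0.029]
```

drive_tool --steps '[{"translation": [0, -0.04, 0.08], "angular": [0, 0, 0], "gripper": 0.4}, {"translation": [0, 0, 0.06], "angular": [0, 0, 0], "gripper": 0.4}, {"translation": [0, 0, 0.04], "angular": [0, 0, 0], "gripper": 0.4}, {"translation": [0, 0, 0], "angular": [0, 0, 0], "gripper": 0.4}]'

```text
t: 26.78
tool_pos: [0.4925, 0.3977, 0.0831]
tool_rot: [-2.024, -2.402, 0.0]
contact_force: [-0.1, 0.5, -1.5]
opening: 0.0494
grip_force: 46.9
```

drive_tool --steps '[{"translation": [0, 0, 0.03], "angular": [0, 0, 0], "gripper": 0.4}, {"translation": [0, 0, 0], "angular": [0, 0, 0], "gripper": 0.4}]'

```text
t: 27.02
tool_pos: [0.4928, 0.3979, 0.0828]
tool_rot: [2.024, 2.403, 0.001]
contact_force: [-1.3, -1.0, 2.5]
opening: 0.0491
grip_force: 47.2
```

drive_tool --steps '[{"translation": [0, 0, 0], "angular": [0, 0, 0], "gripper": 0.65}, {"translation": [0, 0, 0], "angular": [0, 0, 0], "gripper": 0.85}, {"translation": [0, 0, 0], "angular": [0, 0, 0], "gripper": 1}, {"translation": [0, 0, 0], "angular": [0, 0, 0], "gripper": 1}, {"translation": [0, 0, -0.5], "angular": [0, 0, 0], "gripper": 1}, {"translation": [0, 0, -1], "angular": [0, 0, 0], "gripper": 1}, {"translation": [0, 0, -1], "angular": [0, 0, 0], "gripper": 1}, {"translation": [0, 0, -1], "angular": [0, 0, 0], "gripper": 1}]'

```text
t: 28.02
tool_pos: [0.4928, 0.3979, 0.2253]
tool_rot: [2.024, 2.402, 0.003]
contact_force: [0.2, 0.3, -0.6]
opening: 0.0856
grip_force: 0.0
```

drive_tool --steps '[{"translation": [0, 0, 0], "angular": [0, 0, -0.92], "gripper": 1}, {"translation": [0, 0, 0], "angular": [0, 0, -0.92], "gripper": 1}, {"translation": [0, 0, 0], "angular": [0, 0, -0.92], "gripper": 1}, {"translation": [0, 0, 0], "angular": [0, 0, -0.92], "gripper": 1}, {"translation": [0, 0, 0], "angular": [0, 0, -0.92], "gripper": 1}, {"translation": [0, 0, 0], "angular": [0, 0, -0.92], "gripper": 1}, {"translation": [0, 0, 0], "angular": [0, 0, -0.92], "gripper": 1}, {"translation": [0, 0, 0], "angular": [0, 0, -0.92], "gripper": 1}]'

```text
t: 29.02
tool_pos: [0.4929, 0.3979, 0.224]
tool_rot: [0.575, 3.087, 0.002]
contact_force: [0.2, 0.4, 0.2]
opening: 0.0852
grip_force: 0.0
```

```bash
python3 go.py .4865 -.025 .1 68.7
```

```text
t 29.02 pos [0.4929 0.3979 0.224 ] yaw 68.89 open 0.0852 grip 0.0
units now-axes [-3.654 -9.926  3.089] target-axes [-3.692 -9.908  3.1  ] rot/8deg [0.011 0.009 0.024]
```

drive_tool --steps '[{"translation": [-0.37, -1, 0], "angular": [0, 0, 0], "gripper": 1}, {"translation": [-0.37, -1, 0], "angular": [0, 0, 0], "gripper": 1}, {"translation": [-0.37, -1, 0], "angular": [0, 0, 0], "gripper": 1}, {"translation": [-0.37, -1, 0], "angular": [0, 0, 0], "gripper": 1}, {"translation": [-0.37, -1, 0], "angular": [0, 0, 0], "gripper": 0.5}, {"translation": [-0.37, -1, 0], "angular": [0, 0, 0], "gripper": 0.5}, {"translation": [-0.37, -1, 0.3], "angular": [0, 0, 0], "gripper": 0.5}, {"translation": [-0.37, -1, 0.8], "angular": [0, 0, 0], "gripper": 0.5}]'

```text
t: 30.02
tool_pos: [0.4883, 0.0552, 0.1817]
tool_rot: [0.58, 3.08, 0.002]
contact_force: [1.4, 0.7, 0.3]
opening: 0.043
grip_force: 0.0
```

drive_tool --steps '[{"translation": [-0.37, -1, 0.8], "angular": [0, 0, 0], "gripper": 0.5}, {"translation": [-0.35, -0.92, 0.8], "angular": [0, 0, 0], "gripper": 0.5}, {"translation": [0, 0, 0.8], "angular": [0, 0, 0], "gripper": 0.5}, {"translation": [0, 0, 0.4], "angular": [0, 0, 0], "gripper": 0.5}, {"translation": [0, 0, 0], "angular": [0, 0, 0], "gripper": 0.5}, {"translation": [0, 0, 0], "angular": [0, 0, 0], "gripper": 0.5}]'

```text
t: 30.78
tool_pos: [0.4865, -0.0252, 0.0678]
tool_rot: [0.58, 3.085, -0.0]
contact_force: [-0.7, 0.2, 0.3]
opening: 0.0423
grip_force: 0.0
```

```bash
python3 go.py .4865 -.025 .003 68.7;  python3 - <<'E'
from station import ctrl
import cv2,pickle
im=ctrl.get_image("scene");pickle.dump(im,open("s5.pkl","wb"))
cv2.imwrite("pics/i.png",cv2.resize(im["color"][130:280,200:420],(800,545),interpolation=cv2.INTER_CUBIC)[:,:,::-1])
from h import *
k=800/220;f=lambda P:((proj(im,P)-[200,130])*k).round()
o=ctrl.get_obs()["tool_pos"];print("tcp",f(o),"grasp",f((.4865,-.025,.01)),"ends",f((.430,-.0046,.006)),f((.5526,-.052,.006)))
E
```

```text
t 30.77 pos [ 0.4865 -0.0252  0.0678] yaw 68.7 open 0.0423 grip 0.0
units now-axes [0.006 0.005 1.621] target-axes [1.000e-03 5.000e-03 1.621e+00] rot/8deg [0.003 0.019 0.   ]
tcp [228. 260.] grasp [227. 330.] ends [208. 284.] [248. 401.]
```

View pics/i.png

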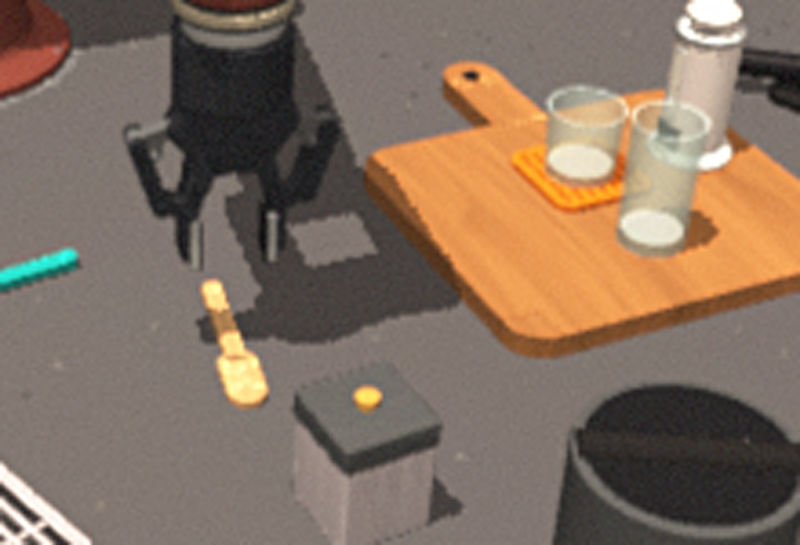

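All three placed things look right, and the paddle's ends at crop (210,283) and (255,402) match the prediction. Descending on its handle.

drive_tool --steps '[{"translation": [0, 0, 0.5], "angular": [0, 0, 0], "gripper": 0.5}, {"translation": [0, 0, 0.5], "angular": [0, 0, 0], "gripper": 0.5}, {"translation": [0, 0, 0.3], "angular": [0, 0, 0], "gripper": 0.5}, {"translation": [0, 0, 0.2], "angular": [0, 0, 0], "gripper": 0.5}, {"translation": [0, 0, 0], "angular": [0, 0, 0], "gripper": 0.5}, {"translation": [0, 0, 0], "angular": [0, 0, 0], "gripper": 0.5}]'

```text
t: 31.58
tool_pos: [0.4859, -0.0255, 0.0068]
tool_rot: [0.582, 3.086, -0.0]
contact_force: [-0.5, 0.4, 0.6]
opening: 0.0424
grip_force: 0.0
```

```bash
python3 go.py .4865 -.025 .003 68.7
```

```text
t 31.57 pos [ 0.4859 -0.0255  0.0068] yaw 68.65 open 0.0424 grip 0.0
units now-axes [-0.01   0.018  0.095] target-axes [-0.01   0.018  0.095] rot/8deg [ 0.002  0.009 -0.006]
```

drive_tool --steps '[{"translation": [0, 0, 0.09], "angular": [0, 0, 0], "gripper": 0.5}, {"translation": [0, 0, 0], "angular": [0, 0, 0], "gripper": 0.35}, {"translation": [0, 0, 0], "angular": [0, 0, 0], "gripper": 0.2}, {"translation": [0, 0, 0], "angular": [0, 0, 0], "gripper": 0.05}, {"translation": [0, 0, 0], "angular": [0, 0, 0], "gripper": 0.05}, {"translation": [0, 0, 0], "angular": [0, 0, 0], "gripper": 0.05}]' --force 30

```text
t: 32.33
tool_pos: [0.4854, -0.0255, 0.0027]
tool_rot: [0.582, 3.087, -0.0]
contact_force: [0.7, -1.0, 0.9]
opening: 0.0128
grip_force: 31.1
```

drive_tool --steps '[{"translation": [0, 0, -0.2], "angular": [0, 0, 0], "gripper": 0.05}, {"translation": [0, 0, -0.6], "angular": [0, 0, 0], "gripper": 0.05}, {"translation": [0, 0, -0.9], "angular": [0, 0, 0], "gripper": 0.05}, {"translation": [0, 0, -0.7], "angular": [0, 0, -0.7], "gripper": 0.05}, {"translation": [0, 0, 0], "angular": [0, 0, -0.68], "gripper": 0.05}, {"translation": [0, 0, 0], "angular": [0, 0, 0], "gripper": 0.05}]'

```text
t: 33.08
tool_pos: [0.4853, -0.0255, 0.0991]
tool_rot: [0.284, 3.128, -0.0]
contact_force: [-0.8, -0.3, 0.3]
opening: 0.0125
grip_force: 30.9
```

```bash
python3 go.py .4548 .2224 .021 79.7;  python3 - <<'E'
from station import ctrl
import cv2,pickle
im=ctrl.get_image("scene");pickle.dump(im,open("s6.pkl","wb"))
cv2.imwrite("pics/j.png",cv2.resize(im["color"][130:280,200:420],(800,545),interpolation=cv2.INTER_CUBIC)[:,:,::-1])
E
```

```text
t 33.08 pos [ 0.4853 -0.0255  0.0991] yaw 79.62 open 0.0125 grip 30.9
units now-axes [1.869 5.958 1.952] target-axes [1.859 5.96  1.953] rot/8deg [-0.     0.006 -0.009]
```

View pics/j.png

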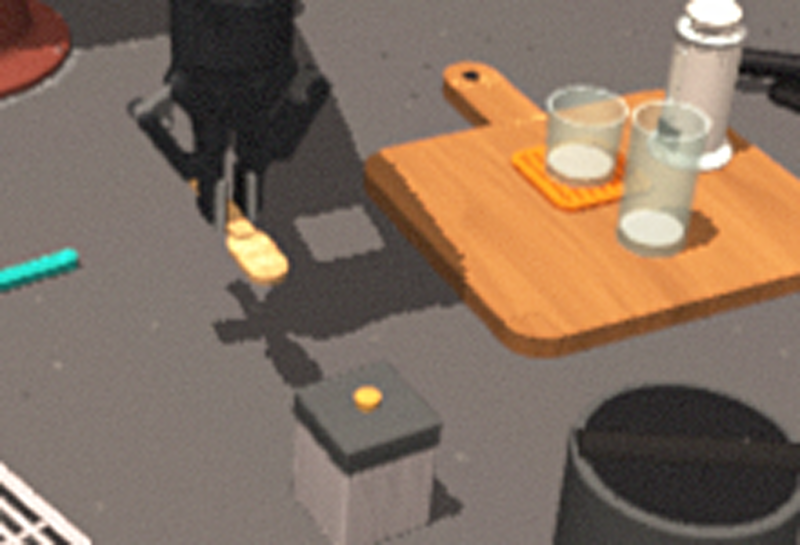

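The paddle is held level with its blade forward. Carrying it over.

drive_tool --steps '[{"translation": [0.12, 0.4, 0], "angular": [0, 0, 0], "gripper": 0.05}, {"translation": [0.3, 1, 0], "angular": [0, 0, 0], "gripper": 0.05}, {"translation": [0.3, 1, 0], "angular": [0, 0, 0], "gripper": 0.05}, {"translation": [0.35, 1, 0], "angular": [0, 0, 0], "gripper": 0.05}, {"translation": [0.35, 1, 0], "angular": [0, 0, 0], "gripper": 0.05}, {"translation": [0.3, 1, 0], "angular": [0, 0, 0], "gripper": 0.05}, {"translation": [0.14, 0.56, 0.3], "angular": [0, 0, 0], "gripper": 0.05}, {"translation": [0, 0, 0.5], "angular": [0, 0, 0], "gripper": 0.05}]'

```text
t: 34.12
tool_pos: [0.4542, 0.225, 0.0665]
tool_rot: [0.278, 3.129, 0.001]
contact_force: [-0.0, -0.2, -1.4]
opening: 0.0128
grip_force: 30.9
```

drive_tool --steps '[{"translation": [0, 0, 0.4], "angular": [0, 0, 0], "gripper": 0.05}, {"translation": [0, 0, 0.3], "angular": [0, 0, 0], "gripper": 0.05}, {"translation": [0, 0, 0], "angular": [0, 0, 0], "gripper": 0.05}, {"translation": [0, 0, 0], "angular": [0, 0, 0], "gripper": 0.05}]'

```text
t: 34.62
tool_pos: [0.4552, 0.2224, 0.039]
tool_rot: [0.283, 3.128, 0.001]
contact_force: [-0.0, 0.2, 0.1]
opening: 0.0129
grip_force: 30.9
```

```bash
python3 go.py .4548 .2224 .021 79.7
```

```text
t 34.62 pos [0.4552 0.2224 0.039 ] yaw 79.65 open 0.0129 grip 30.9
units now-axes [ 0.011 -0.002  0.451] target-axes [ 0.011 -0.001  0.451] rot/8deg [ 0.003  0.005 -0.006]
```

drive_tool --steps '[{"translation": [0, 0, 0.2], "angular": [0, 0, 0], "gripper": 0.05}, {"translation": [0, 0, 0.12], "angular": [0, 0, 0], "gripper": 0.05}, {"translation": [0, 0, 0.08], "angular": [0, 0, 0], "gripper": 0.05}, {"translation": [0, 0, 0], "angular": [0, 0, 0], "gripper": 0.05}]'

```text
t: 35.12
tool_pos: [0.4544, 0.2223, 0.0221]
tool_rot: [-0.282, -3.128, 0.0]
contact_force: [0.8, 0.5, -0.9]
opening: 0.0129
grip_force: 30.9
```

drive_tool --steps '[{"translation": [0, 0, 0.04], "angular": [0, 0, 0], "gripper": 0.05}, {"translation": [0, 0, 0], "angular": [0, 0, 0], "gripper": 0.05}, {"translation": [0, 0, 0], "angular": [0, 0, 0], "gripper": 0.05}]'

```text
t: 35.5
tool_pos: [0.4548, 0.2225, 0.021]
tool_rot: [0.282, 3.129, 0.0]
contact_force: [-0.6, -0.5, -1.2]
opening: 0.013
grip_force: 30.9
```

drive_tool --steps '[{"translation": [0, 0, 0.02], "angular": [0, 0, 0], "gripper": 0.05}, {"translation": [0, 0, 0], "angular": [0, 0, 0], "gripper": 0.05}]'

```text
t: 35.75
tool_pos: [0.4549, 0.2225, 0.0207]
tool_rot: [0.282, 3.129, -0.0]
contact_force: [-1.6, -0.8, 4.1]
opening: 0.013
grip_force: 31.4
```

drive_tool --steps '[{"translation": [0, 0, 0], "angular": [0, 0, 0], "gripper": 0.25}, {"translation": [0, 0, 0], "angular": [0, 0, 0], "gripper": 0.4}, {"translation": [0, 0, 0], "angular": [0, 0, 0], "gripper": 0.4}, {"translation": [0, 0, -0.5], "angular": [0, 0, 0], "gripper": 0.4}, {"translation": [0, 0, -1], "angular": [0, 0, 0], "gripper": 0.4}, {"translation": [0, 0, -1], "angular": [0, 0, 0], "gripper": 0.4}, {"translation": [0, 0, -1], "angular": [0, 0, 0], "gripper": 0.4}, {"translation": [0, 0, -1], "angular": [0, 0, 0], "gripper": 0.4}]'

```text
t: 36.75
tool_pos: [0.4545, 0.2224, 0.2012]
tool_rot: [-0.282, -3.129, -0.0]
contact_force: [1.1, 0.1, 0.4]
opening: 0.0344
grip_force: 0.0
```

drive_tool --steps '[{"translation": [-0.2, -1, 0], "angular": [0, 0, 0], "gripper": 0.4}, {"translation": [-0.2, -1, 0], "angular": [0, 0, 0], "gripper": 0.4}, {"translation": [-0.2, -1, 0], "angular": [0, 0, 0], "gripper": 0.4}, {"translation": [-0.2, -1, 0], "angular": [0, 0, 0], "gripper": 0.4}, {"translation": [-0.2, -1, 0], "angular": [0, 0, 0], "gripper": 0.4}, {"translation": [-0.2, -1, 0], "angular": [0, 0, 0], "gripper": 0.4}, {"translation": [-0.2, -1, 0], "angular": [0, 0, 0], "gripper": 0.4}, {"translation": [-0.2, -1, 0], "angular": [0, 0, 0], "gripper": 0.4}]'

```text
t: 37.75
tool_pos: [0.4602, -0.1051, 0.2]
tool_rot: [0.282, 3.129, 0.0]
contact_force: [1.2, 0.2, -0.3]
opening: 0.0348
grip_force: 0.0
```

```bash
python3 - <<'E'
from station import ctrl
import cv2,pickle
im=ctrl.get_image("top");pickle.dump(im,open("t7.pkl","wb"))
cv2.imwrite("pics/k.png",cv2.resize(im["color"][90:270,60:300],(800,600),interpolation=cv2.INTER_CUBIC)[:,:,::-1])
from h import *
k=800/240
for n,P in (("short rim",(.475,.3,.080)),("tall rim",(.5675,.2832,.118)),("disp foot",(.493,.3984,.027)),("cap",(.493,.3984,.146)),("pad",(.4607,.2213,.027))):print(n,((proj(im,P)-[60,90]+.35)*k).round())
E
```

```text
short rim [246. 278.]
tall rim [263. 133.]
disp foot [133. 269.]
cap [ 71. 228.]
pad [372. 313.]
```

View pics/k.png

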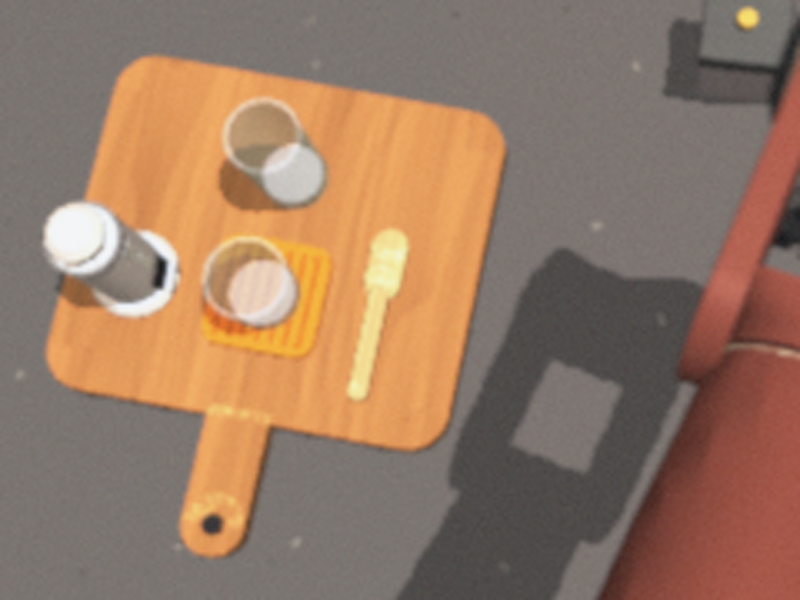

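The top view shows everything in place: short rim (251,281), tall rim (263,135), dispenser foot (137,274) and paddle middle (373,315). Each is within about 4 mm of its target and the paddle is parallel to the handle, so I'll hand it in.

```bash
python3 -c "
from station import ctrl
print(ctrl.finish_job())"
```

```text
the job is handed in; nothing more can be done
None
```

The board is laid as asked and the job is handed in at about 38 s; the last picture showed each thing within about 4 mm of its target, but the hand-in gave no verdict.

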